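# Build up a timber storage crib

## Task

Build up the timber crib on the bench so that a heavy part can be stored on it: lay the two long loose slats flat across the two bearers of the base, square to them and centred, one near each end of the bearers. Then take the wide board that stands on edge in the rack and lay it flat on top, across the middle of both slats, running along the bearers and midway between them. Leave the short offcut and the other things on the bench where they are.

Things in the scene. Friction and masses are not known exactly. Their poses are not given: they have to be found in the camera images.
- skid: Base of the crib, fixed to the bench: a 10 mm plywood plate 200 (x) by 180 (y) mm, with two wooden bearers on it, each 200 long (along x), 40 wide and 30 high, centred at y = +65 and y = -65 mm. Origin: centre of the plate's underside, on the bench. The bearers' tops are at z = 40 mm; slats are laid along its y, near x = +70 and -70 mm.
- slat_a: Loose plain wooden slat, 180 x 35 x 20 mm (x, y, z), about 75 g, lying flat on the bench. Origin at its centre; x along its length, z up. Same as slat_b: either may go at either end.
- slat_b: The other loose slat, same as slat_a: 180 x 35 x 20 mm, origin at its centre, x along its length, z up. The bench where the two slats lay (to the robot's left, around x 0.5, y 0.25 m) is open once they are gone: room to tip the board.
- board: Loose wide wooden board, 190 long (x), 20 thick (y), 60 mm wide (z), about 130 g; origin at its centre. At first on edge (z up) in the rack's middle slot, underside 12 mm and top edge 72 mm above the bench, to be gripped from above across its thickness. To get it flat (y vertical), stand it on the open bench, push it over and retake it across its width.
- rack: Low steel rack fixed to the bench: plate 170 x 124 x 12 mm with upright pins (8 mm thick, tops 42 mm above the bench) at x = +-70 mm, y = +-17 and +-49 mm. The board stands along x in the 26 mm gap between the pins at y = +-17 mm; its middle is free. The outer slots are empty. Origin: centre of the plate's underside.
- offcut: Bystander: short wooden offcut, 70 x 35 x 20 mm, too short to span the bearers. Origin at its centre.
- elbow: Bystander: steel pipe elbow, about 55 x 55 x 38 mm. Origin under it on the bench.
- collar: Bystander: steel pipe collar (short tube), 60 mm across, 30 mm high. Origin at the centre of its underside.
- tin: Bystander: upright round white-labelled tin, 74 mm across, 80 mm high. Origin at the centre of its underside.
- tape: Bystander: tape measure standing up, 65 x 30 x 60 mm. Origin at the centre of its underside.
- wrench: Bystander: steel wrench, 180 mm long, lying flat along its x. Origin under it on the bench.
Things that resemble listed ones, but are neither listed nor needed, are in the scene too. What is shaped like the slat_b but purple is not meant.

How it is judged:
By the outcome, as a careful person would: the job done as asked, in the order asked, and still so for the second after the job is handed in, with the robot touching nothing.
It also fails if it takes over 72 s, if anything falls off the work surface, if the arm or the gripper's body presses on something with over 40 N, if the wrist force passes 120 N, or if a joint passes its speed limit or range.

## Robot

A 6-joint arm with a two-finger parallel gripper is mounted at the origin on the work surface. World frame = base frame: x ahead of the robot, y to its left, z up, the work surface at z = 0. Lengths are in m, angles in rad, forces in N, time in s.
With the tool pointing down it reaches from about 0.425 to 0.925 m from the base axis. Payload 12.5 kg.
Tool frame: the origin (TCP) lies midway between the tips of the shut fingers; the grasp point (between the pads) lies 19 mm behind it; z points along the fingers, y is the line along which they close (so a half turn about z gives the same grasp; the last joint's range is limited). The gripper opens to 85 mm and grips with 20 to 120 N. Pads are 22 mm wide; open, the fingers measure 114 mm over their backs; the gripper's body (76 mm by 85 mm) begins 54 mm behind the grasp point. The pads swing forward as they close: fully open they stand 13 mm farther back than shut.
Start: joints at [1.012, 0.491, 1.559, -0, 1.092, -0.106], TCP at [0.273, 0.562, 0.197] pointing down, gripper open.
Joint ranges: [-3.1, 3.1], [-0.84, 2.19], [0.05, 2.79], [-1.13, 4.28], [0.06, 2.93], [-2.69, 2.69]. Speed limits (rad/s): [2.22, 2.22, 2.79, 3.14, 3.14, 3.14].

## Interface

Orientations are given as a unit quaternion [w, x, y, z].
In Python, from bench import r, hand, planner, cams, hand_in, finder gives the robot as it stands. Calls block until the motion is done:
- r.move_pose(position, orientation): joint-space move of the TCP to a pose.
- r.move_linear(position, attitude=None, v=0.15): straight line of the TCP; attitude=None keeps the orientation; v is the mean speed in m/s.
- r.goto_joints(angles): joint-space move.
- hand.move_gripper(opening): finger opening in m; the grip force is fixed at half the most; returns when the fingers have stopped.
- r.wait(seconds).
- planner.inverse_kinematics(position, orientation): joint angles nearest the present ones, or None.
- cams.grab_frame(name): name is "scene" or "top" or "wrist"; returns a dict with "image" (384x512x3 uint8, red, green, blue), "depth" (384x512 float32, m along the optical axis (not along the pixel's ray), 0 where there is no reading), "fx", "fy", "cx", "cy" (pixels), "rvec" (rotation vector, rad) and "tvec" (3), from world to camera coordinates, as OpenCV has them. Camera axes: x right, y down, z forward; pixel columns grow to the right and rows downward; lengths in m; the calibration is good to about 2 mm. A picture is of the moment at which its call begins.
A pose or a line that the arm cannot do raises r.Unreachable and nothing moves.
- hand_in(): hands the job in; it is judged then, once.
Trained networks look in the newest picture that a camera, given by its name, has taken for a name from the list of things; names that differ only in an ending like _2 or _b are one class to them, and where a whole thing is asked for, a point or a joint stands for the part that bears it (a point fixed in the world has none). Each returns a list of dicts, best first, with "score" (0 to 1); they miss things now and then, are a little off and sometimes report something else, mostly with a low value. They report only what shows in the picture. A call takes as long as a camera call. They do not tell look-alikes from the thing itself.
- finder.boxes_of(camera, query): "at" ([x, y, z] in m, in world coordinates, good to about 4 mm: the middle of the surface that is visible of it).
- finder.trace(camera, query): "mask" (384x512 bool, what is visible of it).
- finder.spot_point(camera, query): "at" ([x, y, z] in m, in world coordinates, good to about 4 mm: a listed point, or the origin of a listed thing).
Readings, each from a call of its own:
- r.get_time_s(): time.
- r.get_joint_pos(): joint angles.
- r.get_joint_velocities(): joint speeds.
- r.get_joint_torque(): joint torques, N m.
- r.get_ee_pos(): TCP position.
- r.get_ee_rot(): TCP orientation.
- r.get_wrist_force(): force on the tool from outside, world axes, zero at the start.
- r.get_torque(): the same for the moment, N m.
- r.get_width(): finger opening in m.
- r.get_grasp_force(): force on a finger pad.
Only numpy, scipy, OpenCV 4.12 (cv2) and the standard library are available. Lean on these libraries where they do the work, as an engineer would, in place of code of your own. Each camera call takes 0.05 s, during which the arm holds its last target. There are 200 camera calls.

## Working session

There is one attempt and no reset: what is moved stays moved. The work goes in short steps, each a Python script; the robot and the scene stay as the last script left them, time stands still between calls to the robot, and variables do not carry over. Pictures are saved under pics/ and viewed, at most 10 in all, crops included, and the job is handed in when it is done.

```bash
ls; mkdir -p pics; cat > h.py <<'E'
import numpy as np, cv2
from bench import r, hand, planner, cams, hand_in, finder
def world(f):
    R=cv2.Rodrigues(np.array(f["rvec"],float))[0]; t=np.array(f["tvec"],float).ravel()
    d=f["depth"]; v,u=np.mgrid[:d.shape[0],:d.shape[1]]
    P=np.stack([(u-f["cx"])/f["fx"]*d,(v-f["cy"])/f["fy"]*d,d],-1)
    W=(P-t)@R; W[d==0]=np.nan; return W
def save(f,n): cv2.imwrite(f"pics/{n}.png",f["image"][...,::-1])
def rect(W,m,zlo,zhi):
    p=W[m&(W[...,2]>zlo)&(W[...,2]<zhi)]
    (c,s,a)=cv2.minAreaRect((p[:,:2]*1000).astype(np.float32))
    if s[0]<s[1]: s=s[::-1]; a+=90
    a=(a+90)%180-90
    return np.array(c)/1000,np.array(s),np.radians(a),np.median(p[:,2]),len(p)
E
python3 - <<'E'
from h import *
a=cams.grab_frame("top"); b=cams.grab_frame("scene")
cv2.imwrite("pics/a.png",np.vstack([a["image"],b["image"]])[...,::-1] if 0 else a["image"][...,::-1]); save(b,"b")
for c,f in (("top",a),("scene",b)):
  print(c,f["tvec"],f["rvec"])
  R=cv2.Rodrigues(np.array(f["rvec"]))[0]
  for q in ["skid","slat_a","board","rack","offcut","tin","tape","collar","elbow","wrench"]:
    for d in finder.spot_point(c,q):
      p=cv2.projectPoints(np.array([d["at"]]),np.array(f["rvec"]),np.array(f["tvec"]),np.array([[f["fx"],0,f["cx"]],[0,f["fy"],f["cy"]],[0,0,1.]]),None)[0].ravel().astype(int)
      print(q,np.round(d["at"],3),round(d["score"],2),p)
print(r.get_time_s(),r.get_ee_rot())
E
```

```text
pics
top [-0.02361436  0.49673828  1.29914981] [ 2.18061739 -2.16280745  0.1322752 ]
skid [ 0.513 -0.048 -0.002] 0.59 [266 196]
slat_a [0.542 0.352 0.017] 0.97 [130 184]
slat_a [0.553 0.22  0.006] 0.81 [175 181]
slat_a [0.192 0.372 0.008] 0.79 [119 304]
board [ 0.495 -0.348  0.04 ] 0.93 [370 201]
board [ 0.51  -0.044 -0.001] 0.4 [264 196]
board [ 0.797 -0.13   0.   ] 0.27 [293 103]
rack [ 0.5   -0.347 -0.002] 0.82 [366 201]
offcut [ 0.289 -0.266 -0.002] 0.72 [339 272]
offcut [0.298 0.25  0.013] 0.66 [162 268]
tin [ 0.785  0.158 -0.   ] 0.73 [199 106]
tin [0.294 0.25  0.017] 0.65 [162 269]
tape [ 0.29  -0.265 -0.004] 0.63 [339 271]
collar [ 0.736 -0.274 -0.002] 0.8 [340 123]
collar [ 0.794 -0.132  0.002] 0.69 [294 104]
elbow [ 0.732  0.258 -0.001] 0.86 [165 123]
elbow [0.297 0.252 0.014] 0.58 [162 268]
wrench [ 0.79  -0.129  0.002] 0.66 [293 105]
wrench [0.539 0.353 0.012] 0.37 [130 185]
scene [ 0.11126758 -0.26296205  1.64060691] [ 1.54127105  1.90830093 -0.90553713]
skid [ 0.513 -0.041  0.002] 0.96 [243 206]
slat_a [0.194 0.374 0.011] 0.97 [366 164]
slat_a [0.552 0.218 0.011] 0.65 [318 223]
slat_a [0.54  0.346 0.016] 0.6 [359 225]
board [ 0.497 -0.349  0.044] 0.72 [159 182]
rack [ 0.497 -0.35  -0.004] 0.75 [161 192]
offcut [0.294 0.247 0.012] 0.71 [332 175]
tin [0.785 0.154 0.001] 0.62 [287 280]
tin [ 0.498 -0.352 -0.002] 0.39 [160 192]
tape [ 0.292 -0.262  0.002] 0.6 [202 162]
collar [ 0.741 -0.273  0.   ] 0.87 [152 244]
collar [ 0.293 -0.261 -0.001] 0.27 [202 162]
elbow [0.737 0.258 0.004] 0.81 [326 272]
elbow [ 0.295 -0.262 -0.   ] 0.33 [202 162]
wrench [ 0.798 -0.131  0.   ] 0.58 [189 267]
wrench [0.735 0.261 0.002] 0.45 [327 272]
1.1 [1.28755582e-05 2.24455708e-01 9.74484292e-01 2.42512032e-05]
```

View pics/a.png

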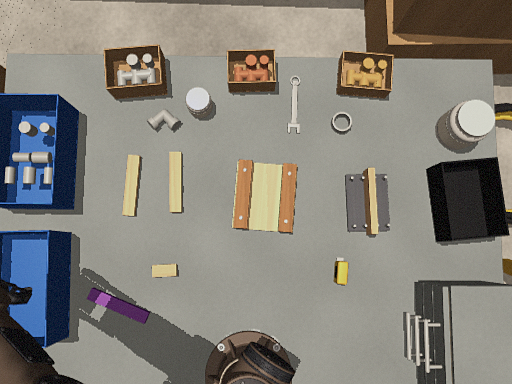

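View pics/b.png

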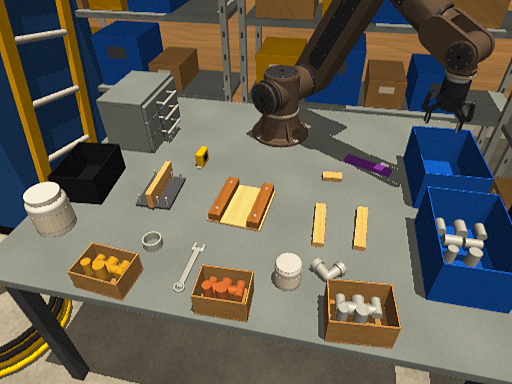

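The top view shows candidates for the slats: two pale slats at (131,185) and (176,182), the purple look-alike at (118,304) and the short offcut at (164,270). I choose the two pale ones. The base is at (265,197), and the board stands in the rack at (371,201). Next I measure them and check with one crop.

```bash
python3 - <<'E'
from h import *
fs={c:cams.grab_frame(c) for c in("top","scene")}
for c,f in fs.items():
  W=world(f); T=np.ones(W.shape[:2],bool)
  def box(x,y,rx,ry): return (abs(W[...,0]-x)<rx)&(abs(W[...,1]-y)<ry)
  g=box(.65,.07,.04,.06); print(c,"bench z",np.nanmedian(W[...,2][g]))
  for n,b,lo,hi in [("s1",box(.545,.35,.13,.06),.012,.03),("s2",box(.553,.22,.13,.06),.012,.03),
     ("skidall",box(.51,-.045,.16,.13),.005,.06),("b1",box(.51,.02,.16,.055),.032,.06),("b2",box(.51,-.11,.16,.055),.032,.06),
     ("board",box(.5,-.35,.14,.06),.062,.085),("rack",box(.5,-.35,.14,.1),.006,.03)]:
    o=rect(W,b,lo,hi); print(n,np.round(o[0],4),np.round(o[1],1),round(np.degrees(o[2]),1),round(o[3],4),o[4])
t=fs["top"]["image"]
cv2.imwrite("pics/c.png",np.vstack([cv2.resize(t[140:290,80:280],(800,600))])[...,::-1])
E
```

```text
top bench z -0.0005424288343536443
s1 [0.5403 0.3503] [180.4  36.6] -3.0 0.0196 760
s2 [0.5506 0.2215] [179.4  35.8] 1.6 0.0194 754
skidall [ 0.5103 -0.047 ] [316.4 255.3] -1.1 0.0139 4106
b1 [0.515  0.0222] [199.6  40.1] -4.3 0.0393 940
b2 [ 0.5058 -0.1075] [200.4  40.5] -4.3 0.0394 949
board [ 0.494  -0.3477] [188.5  23.5] 1.9 0.0708 518
rack [ 0.4978 -0.3531] [277.  186.8] -1.4 0.0115 1706
scene bench z -0.0006166485773967704
s1 [0.5424 0.3499] [181.6  35.2] -3.1 0.0208 481
s2 [0.5538 0.2205] [183.8  35. ] 1.9 0.0209 457
skidall [ 0.5154 -0.0541] [312.9 220.6] 2.9 0.0189 2409
b1 [0.5177 0.0211] [202.7  40.5] -4.0 0.0408 527
b2 [ 0.5071 -0.1084] [202.8  42.8] -4.0 0.0406 504
board [ 0.499  -0.3474] [188.7  22.8] 1.7 0.0724 260
rack [ 0.4938 -0.3403] [249.4 156. ] -8.0 0.0133 748
```

View pics/c.png

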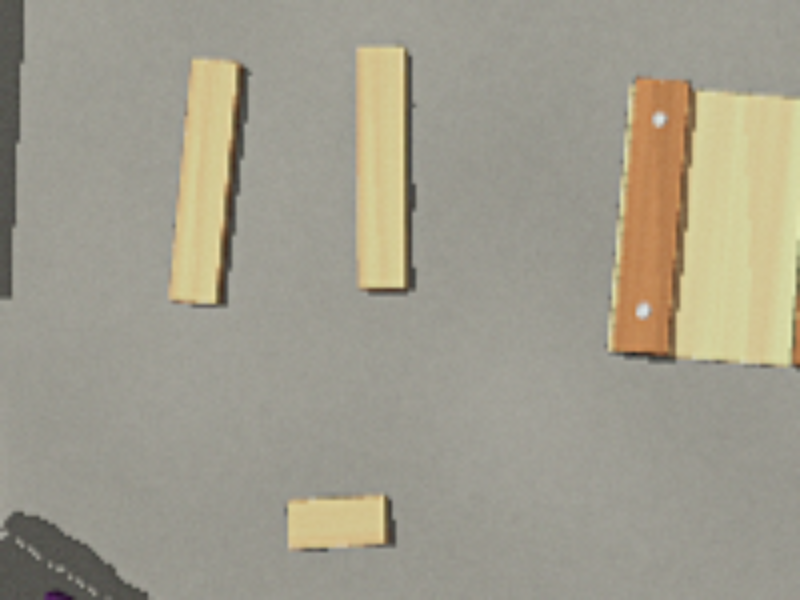

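The crop confirms two plain pale slats at (205,180) and (383,170), with the offcut separate at (338,522). The sizes measured by both cameras match the given ones, so I move the first slat.

```bash
cat >> h.py <<'E'
from scipy.spatial.transform import Rotation as Ro
SK=np.array([.5114,-.0431]); SY=np.radians(-4.2)
def quat(phi):
    c,s=np.cos(phi),np.sin(phi)
    x,y,z,w=Ro.from_matrix(np.array([[-s,c,0],[c,s,0],[0,0,-1.]])).as_quat()
    return [w,x,y,z]
def go(xy,z,phi):
    "joint move above xy, with the half-turn choice nearest the present joints"
    q0=np.array(r.get_joint_pos()); best=None
    for k in(0,np.pi):
        q=planner.inverse_kinematics([*xy,z],quat(phi+k))
        if q is not None:
            d=np.abs(np.array(q)-q0).max()
            if best is None or d<best[0]: best=(d,q)
    r.goto_joints(best[1])
def lin(xy,z,v=.15): r.move_linear([*xy,z],None,v)
def sk(x,y): return SK+np.array([[np.cos(SY),-np.sin(SY)],[np.sin(SY),np.cos(SY)]])@[x,y]
def st(n): print(n,"t",round(r.get_time_s(),2),"w",round(r.get_width(),4),"p",np.round(r.get_ee_pos(),4),"F",np.round(r.get_wrist_force(),1),"g",round(r.get_grasp_force(),1))
def slat(xy,yaw,X,W=.055):
    hand.move_gripper(W)
    go(xy,.12,yaw+np.pi/2); st("above")
    lin(xy,.003,.12); hand.move_gripper(.0); st("grip")
    lin(xy,.13,.25); st("lift")
    p=sk(X,0); go(p,.13,SY); st("over")
    lin(p,.06,.2); lin(p,.0445,.04); st("down")
    hand.move_gripper(W); st("open"); lin(p,.13,.25)
E
python3 - <<'E'
from h import *
go([.541,.35],.2,np.radians(87)); st("start")
slat(np.array([.5413,.3501]),np.radians(-3.05),.07)
st("end")
f=cams.grab_frame("top"); save(f,"d"); W=world(f)
m=(abs(W[...,0]-SK[0])<.13)&(abs(W[...,1]-SK[1])<.12); print(rect(W,m,.052,.07))
E
```

```text
start t 2.49 w 0.0852 p [0.5405 0.3506 0.2   ] F [0.6 0.8 0.9] g 0.0
above t 3.32 w 0.0552 p [0.5415 0.3502 0.1203] F [0.6 0.4 0.9] g 0.0
grip t 5.01 w -0.0001 p [0.5413 0.3501 0.003 ] F [-0.8  0.2  0.9] g 0.0
lift t 5.67 w -0.0001 p [0.5409 0.3499 0.1294] F [-0.7 -0.2  0. ] g 0.0
over t 7.15 w -0.0008 p [ 0.5812 -0.0474  0.1297] F [ 0.3 -0.2  0.5] g 0.0
down t 8.18 w -0.0001 p [ 0.5812 -0.0483  0.0445] F [-1.3  0.2  0.2] g 0.0
open t 8.75 w 0.055 p [ 0.5812 -0.0482  0.0445] F [ 0.4 -0.5  0.2] g 0.0
end t 9.24 w 0.0553 p [ 0.5812 -0.0482  0.1306] F [-1.1  0.7 -0.5] g 0.0
(array([0., 0.]), array([0., 0.]), np.float64(0.0), np.float64(nan), 0)
  return _methods._mean(a, axis=axis, dtype=dtype,
  ret = ret.dtype.type(ret / rcount)
```

```bash
python3 - <<'E'
from h import *
go([.541,.30],.16,np.radians(87)); st("look")
print(Ro.from_quat(np.roll(r.get_ee_rot(),-1)).as_matrix().round(3))
f=cams.grab_frame("top"); W=world(f)
for x,y in((.545,.35),(.553,.22)):
  o=rect(W,(abs(W[...,0]-x)<.13)&(abs(W[...,1]-y)<.06),.012,.03);print(o)
w=cams.grab_frame("wrist"); cv2.imwrite("pics/e.png",np.hstack([w["image"],f["image"][100:,:280].copy() if 0 else cv2.resize(f["image"][100:300,80:280],(384,384))])[...,::-1][:, :800])
E
```

```text
look t 10.62 w 0.0552 p [0.5412 0.2992 0.1595] F [-0.  -0.6  0.2] g 0.0
[[-0.999  0.054 -0.001]
 [ 0.054  0.999 -0.001]
 [ 0.001 -0.001 -1.   ]]
(array([0.61821143, 0.3301846 ]), array([18.42043304,  1.29427397]), np.float64(0.08959713635007772), np.float64(0.014723232909798146), 8)
(array([0.55053607, 0.22154803]), array([178.90901184,  36.16159058]), np.float64(0.03280536134278708), np.float64(0.019374771899474633), 760)
```

View pics/e.png

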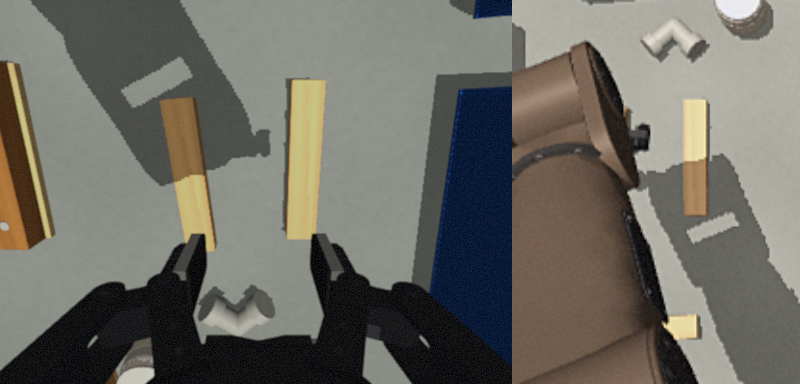

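The wrist view shows both slats lying on the bench at (187,170) and (305,160); the first was not gripped. I measure it with the wrist camera.

```bash
python3 - <<'E'
from h import *
f=cams.grab_frame("wrist"); W=world(f)
im=f["image"].astype(int)
ok=(im[...,0]-im[...,2]>40)
for y in(.35,.22):
  o=rect(W,ok&(abs(W[...,0]-.545)<.13)&(abs(W[...,1]-y)<.06),.012,.03);print(np.round(o[0],4),o[1],np.degrees(o[2]),o[3:])
print(r.get_ee_pos(), -cv2.Rodrigues(np.array(f["rvec"]))[0].T@np.array(f["tvec"]))
m=(W[...,2]>.1)
p=W[m]; print("finger lowest z in view",np.nanmin(W[...,2][(f['depth']<.3)&(f['depth']>0)]), r.get_time_s())
f=cams.grab_frame("scene"); W=world(f);im=f["image"].astype(int)
o=rect(W,(im[...,0]-im[...,2]>40)&(abs(W[...,0]-.545)<.13)&(abs(W[...,1]-.35)<.06),.012,.03);print(np.round(o[0],4),o[1],np.degrees(o[2]),o[3:])
E
```

```text
[0.542  0.3515] [179.58103943  34.8634758 ] -3.2023773193359375 (np.float64(0.01888628993508757), 5089)
[0.5527 0.2223] [179.40820312  35.41815186] 1.844510793685913 (np.float64(0.01895612882265823), 4559)
[0.54143375 0.29898535 0.1598004 ] [0.46343098 0.30447435 0.33523532]
finger lowest z in view -0.0037911911719223645 10.7667
[0.5423 0.3499] [181.45428467  34.86060333] -3.2160186767578125 (np.float64(0.020792475201377378), 477)
```

```bash
python3 - <<'E'
from h import *
xy=np.array([.5418,.3505])
go(xy,.12,np.radians(87)); lin(xy,.003,.15); st("down")
f=cams.grab_frame("wrist"); W=world(f); a=f["image"]
K=np.array([[f["fx"],0,f["cx"]],[0,f["fy"],f["cy"]],[0,0,1.]])
p=r.get_ee_pos()
print("tcp px",cv2.projectPoints(np.array([p]),np.array(f["rvec"]),np.array(f["tvec"]),K,None)[0].ravel(), f["fx"])
for v,u in((250,195),(250,320),(250,205),(250,312),(280,185),(280,330),(242,200),(242,318)): print(v,u,np.round(W[v,u],4))
hand.move_gripper(.03); st("w.03")
f=cams.grab_frame("wrist")
cv2.imwrite("pics/g.png",cv2.resize(np.hstack([a[140:,120:400],f["image"][140:,120:400]]),(800,348))[...,::-1])
E
```

```text
down t 12.12 w 0.0548 p [0.5424 0.3506 0.0041] F [ 0.4 -0.3 -0.4] g 0.0
tcp px [256.54287446 219.88915194] 293.9013939054144
250 195 [0.5296 0.324  0.0624]
250 320 [0.5324 0.38   0.0628]
250 205 [0.539  0.3247 0.0462]
250 312 [0.542  0.3793 0.0461]
280 185 [0.5335 0.3229 0.0791]
280 330 [0.5374 0.381  0.078 ]
242 200 [0.5302 0.3246 0.054 ]
242 318 [0.5333 0.3808 0.0538]
w.03 t 12.53 w 0.0301 p [0.5419 0.3506 0.0033] F [-0.1 -0.2  0. ] g 0.0
```

View pics/g.png

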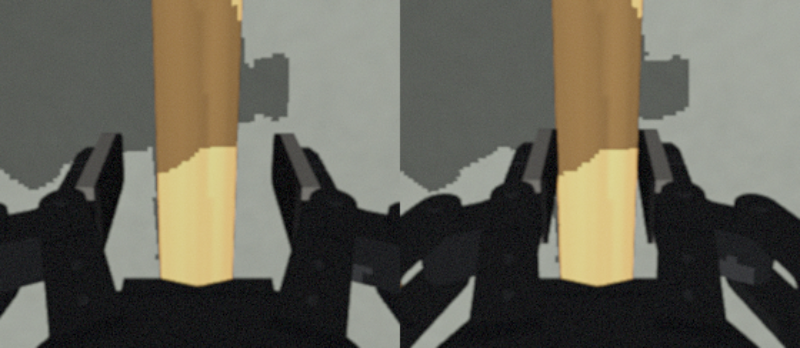

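```bash
python3 - <<'E'
from h import *
f=cams.grab_frame("wrist"); W=world(f); st("")
im=f["image"].astype(int)
dark=(im.max(2)<110)&(abs(im[...,0]-im[...,2])<25)
for side in(-1,1):
  m=dark&(W[...,2]>.008)&(abs(W[...,0]-.542)<.03)&(side*(W[...,1]-.3506)>.008)&(side*(W[...,1]-.3506)<.045)
  v,u=np.nonzero(m); z=W[...,2][m]; o=np.argsort(z)[:400:40]
  for i in o: print(side,u[i],v[i],np.round(W[v[i],u[i]],4))
for v in range(222,252,3): print(v,np.round(W[v,218:240:3,2],3))
E
```

```text
t 12.63 w 0.0298 p [0.5418 0.3505 0.0031] F [-0.2  0.7 -0.2] g 0.0
-1 217 230 [0.5303 0.3308 0.0397]
-1 218 233 [0.5302 0.3318 0.0434]
-1 206 241 [0.5333 0.3257 0.0455]
-1 211 242 [0.5333 0.3285 0.0469]
-1 222 237 [0.5301 0.3345 0.0482]
-1 219 239 [0.5305 0.3331 0.0495]
-1 228 246 [0.5339 0.3374 0.0507]
-1 204 247 [0.5332 0.3258 0.0518]
-1 228 272 [0.547  0.3365 0.053 ]
-1 227 249 [0.5335 0.3373 0.0542]
1 288 200 [0.5243 0.3702 0.0165]
1 297 231 [0.5317 0.3721 0.0423]
1 309 240 [0.5361 0.3779 0.0443]
1 307 241 [0.5357 0.3766 0.046 ]
1 295 235 [0.5315 0.3705 0.0471]
1 299 237 [0.532  0.3723 0.0485]
1 293 237 [0.5311 0.3692 0.0498]
1 306 246 [0.5356 0.3753 0.0511]
1 296 241 [0.5319 0.3704 0.0525]
1 317 249 [0.5362 0.3803 0.0534]
222 [-0.    -0.001 -0.001 -0.     0.018  0.02   0.019  0.019]
225 [-0.001  0.    -0.001 -0.001  0.018  0.019  0.019  0.019]
228 [-0.001  0.    -0.002 -0.     0.018  0.02   0.019  0.019]
231 [0.042 0.042 0.041 0.042 0.038 0.018 0.019 0.018]
234 [0.046 0.046 0.046 0.045 0.038 0.02  0.02  0.02 ]
237 [0.049 0.048 0.048 0.048 0.039 0.02  0.019 0.018]
240 [0.052 0.051 0.052 0.052 0.04  0.02  0.018 0.02 ]
243 [0.055 0.054 0.054 0.053 0.04  0.02  0.02  0.018]
246 [0.057 0.057 0.058 0.053 0.04  0.019 0.019 0.019]
249 [0.061 0.06  0.06  0.054 0.041 0.019 0.019 0.019]
```

The wrist depth shows the fingertips at z ≈ 38 mm while the TCP reading says 3 mm. The real tips are about 35 mm higher than reported, which is why the close was empty. I shift all heights by that and descend with a force check.

```bash
cat >> h.py <<'E'
G=-.030   # reported TCP z with the tips ~5 mm above the bench (real tips are ~35 mm behind the reported TCP)
def down(xy,z,v=.06,step=.006):
    "descend in steps, stop on contact"
    p=r.get_ee_pos(); f0=np.array(r.get_wrist_force())
    for zz in np.linspace(p[2],z,max(2,int(np.ceil((p[2]-z)/step))+1))[1:]:
        lin(xy,zz,v)
        if np.linalg.norm(np.array(r.get_wrist_force())-f0)>8: st("contact"); return False
    return True
def slat2(xy,yaw,X,W=.055):
    hand.move_gripper(W)
    go(xy,.05,yaw+np.pi/2)
    lin(xy,-.012,.15); ok=down(xy,G); hand.move_gripper(.0); st("grip")
    if not .030<r.get_width()<.040: return
    lin(xy,.08,.25); p=sk(X,0); go(p,.08,SY); st("over")
    lin(p,.04+G+.012,.2); down(p,.04+G+.001,.04); st("down")
    hand.move_gripper(W); st("open"); lin(p,.08,.25)
E
python3 - <<'E'
from h import *
slat2(np.array([.5418,.3505]),np.radians(-3.1),.07)
f=cams.grab_frame("top"); W=world(f)
m=(abs(W[...,0]-SK[0])<.13)&(abs(W[...,1]-SK[1])<.12); print(rect(W,m,.052,.07), sk(.07,0))
w=cams.grab_frame("wrist"); cv2.imwrite("pics/i.png",np.hstack([w["image"],cv2.resize(f["image"][120:280,200:320],(288,384))])[...,::-1])
E
```

```text
grip t 14.94 w 0.0334 p [ 0.542   0.3506 -0.0297] F [ 0.6 -0.   2.5] g 61.0
over t 17.02 w 0.0337 p [ 0.5813 -0.0474  0.0797] F [ 0.6  0.7 -0.8] g 60.5
down t 18.03 w 0.0334 p [ 0.5811 -0.0483  0.0108] F [ 0.4 -0.1 -0.5] g 60.5
open t 18.38 w 0.0549 p [ 0.5813 -0.0482  0.0111] F [-0.4 -0.2 -0.7] g 0.0
(array([0., 0.]), array([0., 0.]), np.float64(0.0), np.float64(nan), 0) [ 0.58121201 -0.04822667]
  return _methods._mean(a, axis=axis, dtype=dtype,
  ret = ret.dtype.type(ret / rcount)
```

View pics/i.png

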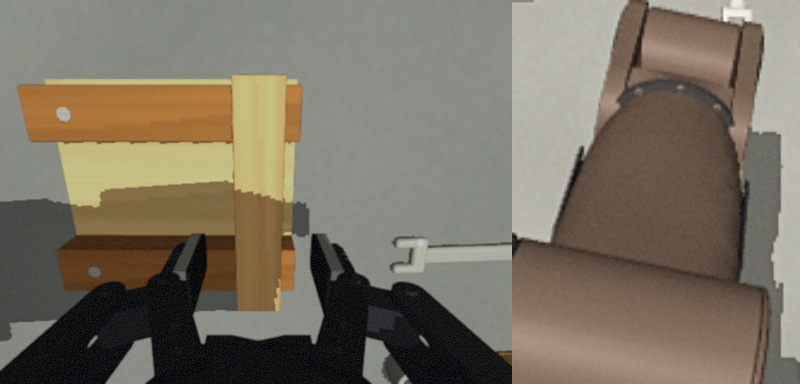

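The wrist view shows the slat lying across both bearers near the +x end, at (260,190). Next is the second slat, then I check both.

```bash
python3 - <<'E'
from h import *
slat2(np.array([.5525,.2215]),np.radians(1.8),-.07)
go([.4965,-.3475],.08,np.radians(91.8)); st("rack")
for c in("top","scene"):
  f=cams.grab_frame(c); W=world(f)
  for X in(.07,-.07):
    p=sk(X,0); m=(abs(W[...,0]-p[0])<.05)&(abs(W[...,1]-p[1])<.12); o=rect(W,m,.052,.075); print(c,X,np.round(o[0]-p,4),o[1],np.degrees(o[2]),o[3:])
f=cams.grab_frame("wrist"); W=world(f)
o=rect(W,(abs(W[...,0]-.4965)<.12)&(abs(W[...,1]+.3475)<.035),.062,.078); print("board",np.round(o[0],4),o[1],np.degrees(o[2]),o[3:])
E
```

```text
grip t 22.11 w 0.0335 p [ 0.5527  0.2216 -0.0297] F [-1.2  0.3  4.7] g 60.6
over t 23.79 w 0.0335 p [ 0.4418 -0.0377  0.0794] F [ 0.4 -0.8 -1.1] g 60.1
down t 24.81 w 0.0335 p [ 0.4415 -0.038   0.0109] F [ 0.8  0.3 -1.1] g 60.1
open t 25.15 w 0.055 p [ 0.4416 -0.038   0.0111] F [ 0.2 -0.5 -0.1] g 0.0
rack t 26.77 w 0.0551 p [ 0.4963 -0.3464  0.0793] F [0.2 0.6 0. ] g 0.0
top 0.07 [-0.0019  0.0011] [179.35691833  36.78398895] 85.65372467041016 (np.float64(0.059087797963895176), 772)
top -0.07 [0.0021 0.053 ] [74.39168549 35.21905136] 85.78981018066406 (np.float64(0.05945002976516737), 283)
scene 0.07 [-0.0001  0.0001] [180.30690002  39.79314423] 85.74105072021484 (np.float64(0.060364034184084404), 519)
scene -0.07 [ 0.0012 -0.    ] [179.8636322   43.40847397] 86.53263854980469 (np.float64(0.060527821174880245), 421)
board [ 0.4973 -0.3479] [188.79298401  20.0580101 ] 2.031783103942871 (np.float64(0.07085309289645714), 7816)
```

Both slats are square and within about 2 mm. Now the board: take it from the rack, stand it on the open bench and push it over.

```bash
python3 - <<'E'
from h import *
b=np.array([.4973,-.3477])
hand.move_gripper(.045); lin(b,.02,.2); ok=down(b,-.008); hand.move_gripper(0); st("grip")
if .014<r.get_width()<.024:
  lin(b,.11,.25); t=np.array([.50,.225])
  go(t,.11,np.pi/2); st("over"); lin(t,-.005,.25); print(down(t,-.0185,.04,.003)); st("stand")
  hand.move_gripper(.04); lin(t,.055,.25); st("clear")
  f=cams.grab_frame("wrist"); W=world(f); o=rect(W,(abs(W[...,0]-.5)<.12)&(abs(W[...,1]-.225)<.06),.045,.075); print("board",np.round(o[0],4),o[1],np.degrees(o[2]),o[3:])
E
```

```text
grip t 29.23 w 0.0196 p [ 0.4974 -0.3478 -0.0078] F [-0.8  1.3  1.4] g 59.0
over t 31.92 w 0.0195 p [0.5004 0.2243 0.11  ] F [-0.4 -0.5 -1.1] g 58.8
True
stand t 33.77 w 0.0194 p [ 0.4999  0.2249 -0.0187] F [ 0.6 -0.3 -1. ] g 58.7
clear t 34.55 w 0.0399 p [0.5003 0.2251 0.0559] F [-0.2  0.4 -1.2] g 0.0
board [0.4999 0.2257] [188.46556091  20.10469055] 0.09851831942796707 (np.float64(0.05886724298527338), 8675)
```

```bash
python3 - <<'E'
from h import *
y=.2257
hand.move_gripper(0); lin([.5,y-.055],.055,.2); lin([.5,y-.055],.012,.2); st("beside")
lin([.5,y+.004],.012,.06); st("pushed")
lin([.5,y-.02],.07,.3); hand.move_gripper(.08); r.wait(.2)
f=cams.grab_frame("wrist"); W=world(f); im=f["image"].astype(int); save(f,"k")
o=rect(W,(im[...,0]-im[...,2]>35)&(abs(W[...,0]-.5)<.14)&(abs(W[...,1]-.26)<.1),.010,.075); print("board",np.round(o[0],4),o[1],np.degrees(o[2]),o[3:],r.get_time_s())
E
```

```text
beside t 35.86 w 0.0004 p [0.4997 0.1713 0.0118] F [-0.3  0.4  1.1] g 0.0
pushed t 36.99 w -0.0001 p [0.5    0.2294 0.0119] F [0.  0.1 0.6] g 0.0
board [0.4994 0.2662] [189.27929688  60.290802  ] 0.10518917441368103 (np.float64(0.018807230775725593), 15472) 38.3417
```

View pics/k.png

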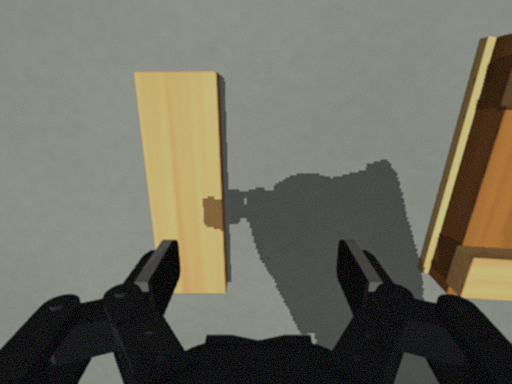

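The wrist view shows the board flat on the bench at (185,180). I retake it across its width and place it.

```bash
python3 - <<'E'
from h import *
b=np.array([.4996,.2660]); yaw=np.radians(.1); z0=-.033
go(b,.03,yaw+np.pi/2); lin(b,-.01,.15); print(down(b,z0)); hand.move_gripper(0); st("grip")
if .054<r.get_width()<.063:
  lin(b,.10,.25); p=sk(0,0); go(p,.10,SY+np.pi/2); st("over")
  lin(p,.06+z0+.012,.2); print(down(p,.06+z0+.001,.04,.003)); st("down")
  hand.move_gripper(.08); st("open"); lin(p,.11,.25); go([.45,.25],.2,np.pi/2); r.wait(.3)
  for c in("top","scene"):
    f=cams.grab_frame(c); save(f,"z"+c); W=world(f); m=(abs(W[...,0]-p[0])<.14)&(abs(W[...,1]-p[1])<.1)
    o=rect(W,m,.072,.09); print(c,np.round(o[0]-p,4),o[1],np.degrees(o[2]),o[3:])
    for X in(.07,-.07):
      q=sk(X,0); m=(abs(W[...,0]-q[0])<.05)&(abs(W[...,1]-q[1])<.12); o=rect(W,m,.052,.070); print(c,X,np.round(o[0]-q,4),o[1],np.degrees(o[2]),o[3:])
  st("end")
E
```

```text
True
grip t 40.49 w 0.0584 p [ 0.4996  0.266  -0.0326] F [-2.1 -0.6  5.7] g 65.3
over t 42.36 w 0.0586 p [ 0.5115 -0.0423  0.0997] F [-0.4  1.5 -2.2] g 64.5
True
down t 43.82 w 0.0587 p [ 0.5113 -0.0431  0.0278] F [ 0.4 -0.4 -2.4] g 64.6
open t 44.17 w 0.0801 p [ 0.5115 -0.0431  0.0281] F [-0.8 -0.4 -0.5] g 0.0
top [-0.0024  0.0012] [190.10699463  59.91548157] -4.153648376464844 (np.float64(0.07945736480429791), 1427)
top 0.07 [-0.0018  0.0012] [179.59840393  36.01985931] 85.65044403076172 (np.float64(0.059150155685661454), 504)
top -0.07 [-0.0013  0.0006] [180.90847778  51.58101273] 80.48788452148438 (np.float64(0.05962208159399676), 524)
scene [-0.0017  0.0003] [195.95510864  61.47145081] -4.6219482421875 (np.float64(0.08076577381650163), 727)
scene 0.07 [-0.0064  0.0006] [179.67668152  68.92129517] -88.14972174167633 (np.float64(0.060517082982984007), 385)
scene -0.07 [ 0.0102 -0.0008] [180.06829834  58.33155823] 85.4367446899414 (np.float64(0.06056690327258652), 274)
end t 46.23 w 0.08 p [0.4502 0.2496 0.1999] F [0.1 0.6 0.7] g 0.0
```

View pics/ztop.png

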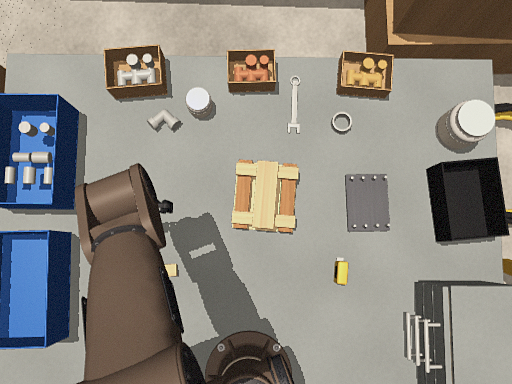

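The top view shows the board centred on both slats at (266,196). The other things have not moved, and the gripper is clear.

```bash
python3 -c "
from h import *
print(hand_in())"
```

```text
the job is handed in; nothing more can be done
None
```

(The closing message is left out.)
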